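# Set a hexagonal lamp core groove-up in the drilling fixture

## Robot

A 7-joint arm with a two-finger parallel gripper is mounted at the origin on a cart in front of the work surface, level with it; the furniture and walls round the work are solid. World frame = base frame: x ahead of the robot, y to its left, z up, the work surface at z = 0. Lengths are in m, angles in rad, forces in N, time in s.
With the tool pointing down it reaches from about 0.4 to 0.875 m from the base axis. Payload 19.3 kg.
Tool frame: the origin (TCP) lies at the very end of the fingers, on their centre line; the grasp point (between the pads) lies 19 mm behind it; z points along the fingers, y is the line along which they close (so a half turn about z gives the same grasp; the last joint's range is limited). The gripper opens to 85 mm and grips with 20 to 120 N. Pads are 22 mm wide; open, the fingers measure 114 mm over their backs; the gripper's body (76 mm by 85 mm) begins 54 mm behind the grasp point. The pads swing forward as they close: fully open they stand 13 mm farther back than shut.
Start: joints at [-1.408, 0.521, -0.036, 1.599, 0.021, 1.021, -0.113], TCP at [0.144, 0.608, 0.231] pointing down, gripper open.
Joint ranges: [-2.91, 2.91], [-0.3, 2.13], [-1.5, 1.42], [0.17, 2.43], [-1.26, 4.41], [0.16, 1.93], [-2.52, 2.52]. Speed limits (rad/s): [1.89, 1.89, 2.39, 2.39, 3.01, 3.01, 3.01].

## Interface

Orientations are given as [roll, pitch, yaw] about the fixed x, y, z axes, in that order (R = Rz(yaw) Ry(pitch) Rx(roll)).
In Python, from workcell import bot gives the robot as it stands.
- The arm moves only by the tool servo_tool, never from a script. Its argument "plan" is a list of rows, each a list of 7 numbers: the finger opening in cm, from 0 to 8.54, then the shift along the tool's x, y, z in cm, then the turn, a rotation vector about the tool's x, y, z in degrees. In form: [[fingers, x, y, z, wx, wy, wz], ...]. A call has 1 to 10 rows; each row is the pose to reach, as a shift and turn from the pose commanded when the call began, along the tool's axes at that moment; what a row does not reach only later rows make up. A row lasts 1/10 s, in which the tool goes at most 50 mm and 8.59 degrees, less where a joint would pass 70% of its speed; a pose out of reach is approached as far as the arm can. A call with a gripper value outside its range is refused whole. The fingers move at their own pace and stop on an object; "force" is the grip in N (left out, the last holds). Time passes only in rows, so rows that repeat a pose let the fingers close. It gives the time, the measured TCP pose, the force, the opening and the grip force at its end, in the units of the state.
- bot.observe(): the state, without advancing time (a new reading comes with each control period).
- bot.grab_frame(name): name is "side" or "top"; returns a dict with "frame" (480x640x3 uint8, blue, green, red), "mtx" (3x3 intrinsics, pixels), "R" (3x3) and "t" (3): a world point X has camera coordinates R X + t. Camera axes: x right, y down, z forward; pixel columns grow to the right and rows downward; lengths in m; the calibration is good to about 2 mm. A picture is of the moment at which its call begins. There is no depth.
- bot.job_done(): hands the job in; it is judged then, once.
The state is a dict: "clock": time; "qpos": joint angles; "qd": joint speeds; "joint_efforts": joint torques, N m; "position": TCP position; "tool_rot": TCP orientation; "force": force on the tool from outside, world axes, zero at the start; "moment": the same for the moment, N m; "grip_width": finger opening in m; "finger_force": force on a finger pad.
Only numpy, scipy, OpenCV 4.12 (cv2) and the standard library are available. Lean on these libraries where they do the work, as an engineer would, in place of code of your own. Each camera call takes 0.05 s, during which the arm holds its last target. There are 200 camera calls.

## Task

Set up the hexagonal lamp core that has the groove for drilling: pull the fixture's push-pull knob straight out until it snaps into its open detent, and roll the core over, flat by flat, until its grooved face is on top. Lay it in the fixture's two saddles between end stop and plunger, let go, then push the knob fully home so that the plunger nose locks into the core's bore. Leave the plain cores and everything else on the table where they are.

Things in the scene. Friction and masses are not known exactly. Their poses are not given: they have to be found in the camera images.
- grooved_core: aluminium hexagonal tube to set: 50 mm across flats, 57.7 across corners, 104 long, 34 mm bore, 0.32 kg; one flat has a lengthwise groove 12 mm wide, 5 deep. Origin at its centre, x along its axis, z out of the grooved flat. Starts on a flat (centre 25 mm up), groove on a lower slanting flat. Pushed near its top it tips over its far lower edge if the finger rises with it; each roll moves it 29 mm
- groove (a point): centre of the groove's floor on the grooved core, 20 mm from the core's axis along its z
- fixture: the drilling fixture, fixed: dark base plate 190 x 92 x 12 mm, two grey saddles, end stop and bracket up to 80 mm high. Origin on the table under the nest. x along plunger and core, pointing from knob to end stop; z up. Along x: stop face +53 mm, saddles at -37 and +37 mm (14 mm thick, open between them, cheeks to 44 mm high), bracket -112 to -88 mm with a gland to -118 mm
- nest (a point): centre of a core seated in the saddles, on the plunger's axis, 56 mm above the table; the saddle floors are 25 mm below it and their cheeks, sloping like the core's lower flats, centre it from up to 4 mm aside. With the knob out a core has about 14 mm of play along x from the end stop
- knob_grip (a point): centre of the black round push-pull knob, 34 mm across and 30 mm long, on the plunger's axis at 56 mm height, 146 mm from the nest on the fixture's -x side when home; free all round. The axis is level
- knob (a joint): travel of knob and plunger: 0 home, 0.028 m fully out along the fixture's -x. A sprung over-centre detent holds it at either end: about 9 N moves it off, and past the middle it snaps on to the other end. Home, its nose (24 mm thick) reaches 16 mm into the nest's space and its 46 mm shoulder stands 53 mm from the nest; out, both are 28 mm back, clear of a core
- plain_core_a: a loose core like the grooved one but with six plain flats; leave it. Origin at its centre, x along its axis
- plain_core_b: a second plain core, same as plain_core_a; leave it
- clamp_jig: fixed wooden jig with a toggle clamp, 170 x 250 mm along its x and y, 18 mm thick board with a nest 35 mm high; the clamp handle at its y = -110 mm stands 180 mm high. Origin on the table under its centre. Beyond it stands a fixed cardboard box 228 mm high: its near face is 142 mm farther from the robot (world x) than this origin and spans world y from -5 to +267 mm from it; keep the gripper clear
- marker: felt marker lying down, 132 mm long along its y, 18 mm thick; leave it. Origin under its centre
- screwdriver: red-handled screwdriver lying down, 202 mm long along its y, 28 mm thick; leave it. Origin under its centre
- lamp_holder: white lamp holder with bulb and short lead, 150 mm long along its y, 33 mm wide, 41 mm high; leave it. Origin under its centre
- glue_bottle: small red bottle with white tip standing upright, 36 mm across, 92 mm high; leave it. Origin under its centre
- masking_tape: roll of masking tape lying flat, about 90 mm across, 48 mm high; leave it. Origin under its centre
- lamp_housing: white boat-shaped lamp housing, 240 mm long along its y, 89 mm wide, 60 mm high; leave it. Origin under its centre

How it is judged:
By the outcome, as a careful person would: the job done as asked, in the order asked, and still so for the second after the job is handed in, with the robot touching nothing.
It also fails if it takes over 72 s, if anything falls off the work surface, if the arm or the gripper's body presses on something with over 40 N, if the wrist force passes 120 N, or if a joint passes its speed limit or range.

## Working session

There is one attempt and no reset: what is moved stays moved. The work goes in short steps, Python scripts to look and compute and a tool call to move; the robot and the scene stay as the last step left them, time stands still between calls to the robot, and variables do not carry over. Pictures are saved under pics/ and viewed, at most 10 in all, crops included, and the job is handed in when it is done.

Besides the shell and the picture viewer there is one more tool, called after "Call:" by a JSON object that holds its "fn" and its "kwargs", one argument or row to a line. servo_tool: Moves the arm, as the interface text tells. Its arguments: {"type":"object","properties":{"plan":{"type":"array","items":{"type":"array","items":{"type":"number"}}},"force":{"type":"number"}},"required":["plan"]}

```bash
mkdir -p pics; ls; python3 - <<'E'
from workcell import bot
import cv2,numpy as np
s=bot.observe();print({k:np.round(v,3).tolist() for k,v in s.items()})
for n in("side","top"):
    f=bot.grab_frame(n);cv2.imwrite(f"pics/{n}0.png",f["frame"]);np.savez(f"{n}.npz",**{k:f[k] for k in("mtx","R","t")})
    print(n,np.round(f["mtx"],1).tolist(),np.round(f["R"],3).tolist(),np.round(f["t"],3).tolist())
E
```

```text
pics
{'clock': 0.0, 'qpos': [-1.408, 0.522, -0.036, 1.6, 0.021, 1.021, -0.113], 'qd': [-0.001, -0.001, -0.001, 0.001, 0.0, -0.002, -0.002], 'joint_efforts': [-0.002, -92.711, 1.979, -36.993, 0.018, 0.008, 0.0], 'position': [0.144, 0.608, 0.231], 'tool_rot': [-3.14, 0.0, 2.909], 'force': [0.177, -0.491, 0.774], 'moment': [0.009, 0.024, 0.003], 'finger_force': 0.0, 'grip_width': 0.086}
side [[520.8, 0.0, 321.8], [0.0, 520.8, 245.7], [0.0, 0.0, 1.0]] [[-0.839, -0.545, 0.001], [-0.241, 0.369, -0.898], [0.488, -0.753, -0.441]] [0.526, 0.15, 1.554]
top [[508.0, 0.0, 327.1], [0.0, 508.0, 241.4], [0.0, 0.0, 1.0]] [[-0.005, -1.0, 0.004], [-0.99, 0.005, -0.142], [0.142, -0.005, -0.99]] [0.113, 0.565, 1.277]
```

View pics/side0.png

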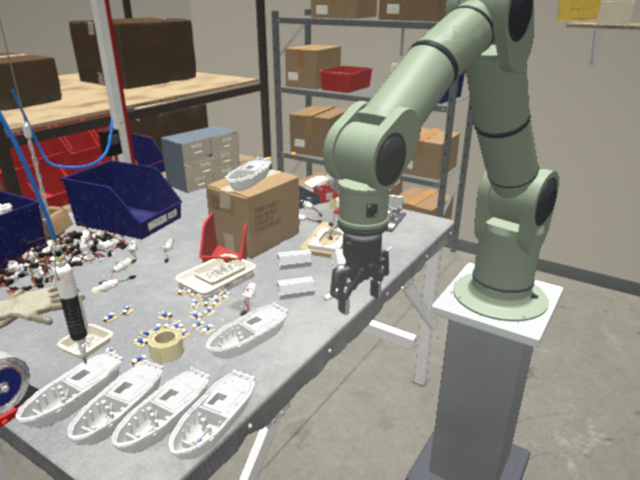

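View pics/top0.png

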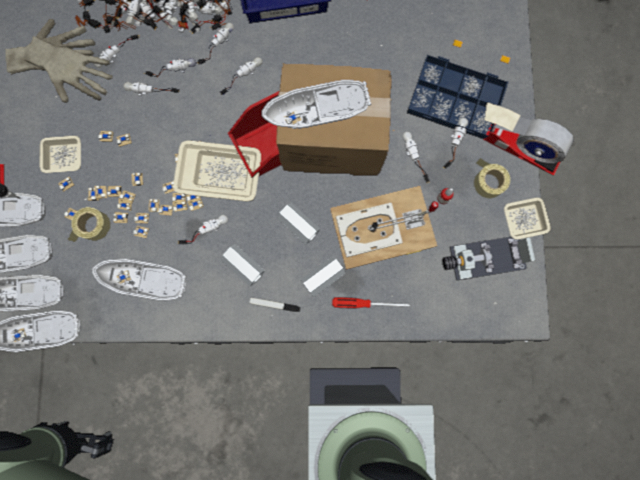

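The top view shows three cores near (298,222), (243,265) and (323,275), and the fixture near (487,258) with its knob on the left at (447,263). I'll zoom in next.

```bash
python3 - <<'E'
import cv2,numpy as np
t=cv2.imread("pics/top0.png");s=cv2.imread("pics/side0.png")
a=cv2.resize(t[195:305,215:355],(800,629),interpolation=cv2.INTER_CUBIC)[:400*2]
a=cv2.resize(t[195:300,215:355],(800,600),interpolation=cv2.INTER_CUBIC)
b=cv2.resize(t[225:285,435:545],None,fx=7,fy=7,interpolation=cv2.INTER_CUBIC)
c=cv2.resize(s[180:310,230:405],None,fx=4.5,fy=4.5,interpolation=cv2.INTER_CUBIC)
cv2.imwrite("pics/a.png",a);cv2.imwrite("pics/b.png",b);cv2.imwrite("pics/c.png",c)
E
```

```text
(no output)
```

View pics/a.png

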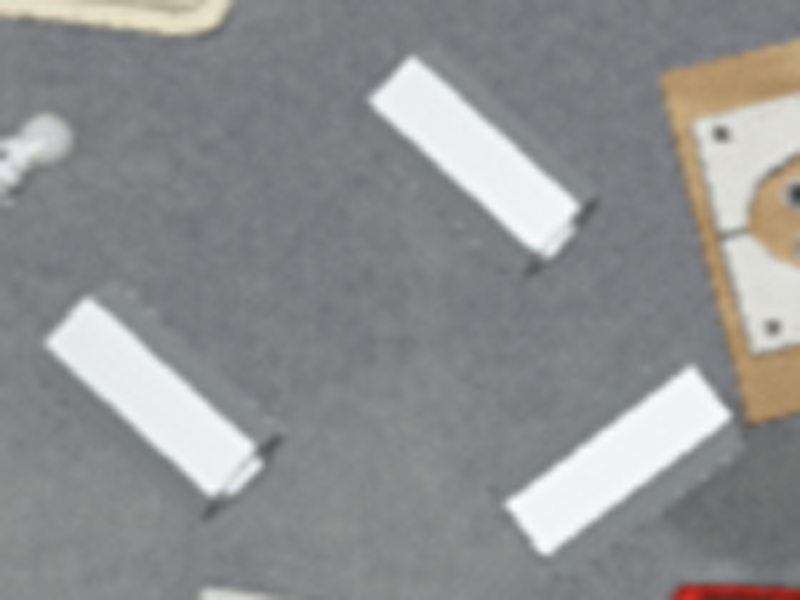

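View pics/b.png

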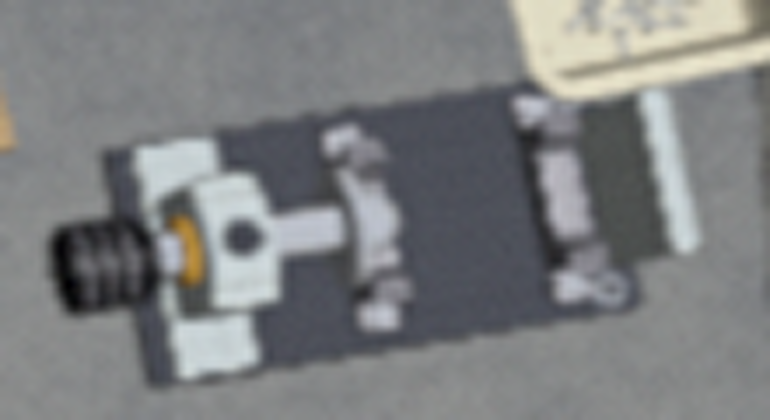

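View pics/c.png

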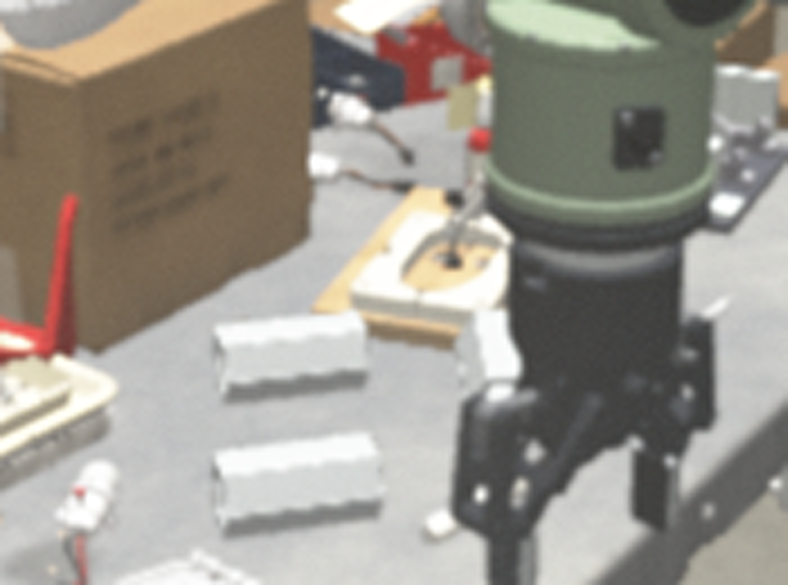

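The groove can't be seen from above. Core 3's end at side image (340,256) faces the side camera but is behind the gripper. In the top crop, the fixture's cheek tops show at (345,140), (380,318), (535,108) and (572,288), and the knob centre at (104,267). I'll fit the poses from these.

```bash
cat > h.py <<'E'
import numpy as np,cv2
from scipy.optimize import least_squares
from scipy.spatial.transform import Rotation as Ro
C={n:dict(np.load(n+".npz")) for n in("top","side")}
def proj(n,X):
    c=C[n];p=(np.atleast_2d(X)@c["R"].T+c["t"])@c["mtx"].T
    return p[:,:2]/p[:,2:]
def back(n,uv,z):
    c=C[n];d=c["R"].T@np.linalg.solve(c["mtx"],[*uv,1]);o=-c["R"].T@c["t"]
    return o+d*(z-o[2])/d[2]
def loc(P,p):
    c,s=np.cos(p[2]),np.sin(p[2])
    return np.asarray(P)@np.array([[c,s,0],[-s,c,0],[0,0,1]])+[p[0],p[1],0]
def fit(n,P,uv,p0):
    f=lambda p:(proj(n,loc(P,p))-uv).ravel()
    r=least_squares(f,p0,loss="soft_l1");return r.x,r.fun.reshape(-1,2)
E
python3 - <<'E'
from h import *
for n in C: print(n,np.round(-C[n]["R"].T@C[n]["t"],3))
uv=np.array([[362,229],[553,198],[104,267]])/7+[435,225]
P=[[-.037,0,.044],[.037,0,.044],[-.146,0,.056]]
p,r=fit("top",P,uv,[.6,-.3,-1.7]);print("fixture",p,np.degrees(p[2]));print(r)
q=np.array([[155,385],[105,152],[640,310]])/7+[435,225]
for u in q:
    X=back("top",u,.012);c,s=np.cos(p[2]),np.sin(p[2]);d=X-[p[0],p[1],0];print("base corner local",c*d[0]+s*d[1],-s*d[0]+c*d[1])
img=cv2.imread("pics/top0.png");m=(img.min(2)>200).astype(np.uint8)
n,l,st,ce=cv2.connectedComponentsWithStats(m)
for u in[(298,222),(243,265),(323,275)]:
    k=l[u[1],u[0]];ys,xs=np.where(l==k);(c,wh,a)=cv2.minAreaRect(np.c_[xs,ys].astype(np.float32))
    b=cv2.boxPoints((c,wh,a));X=np.array([back("top",v,.05) for v in b]);e=X[1]-X[0];g=X[2]-X[1]
    L=e if np.linalg.norm(e)>np.linalg.norm(g) else g
    print("core",X.mean(0).round(4),np.linalg.norm(e).round(4),np.linalg.norm(g).round(4),"yaw",np.degrees(np.arctan2(L[1],L[0])).round(1)%180)
E
```

```text
top [0.379 0.116 1.344]
side [-0.282  1.401  0.819]
fixture [ 0.52677683 -0.33832754 -1.42470301] -81.62946926577976
[[ 0.24437589 -0.2015698 ]
 [ 1.07938922 -0.06154489]
 [-3.36256115  0.24603402]]
base corner local -0.11528508979767113 -0.04447994375115398
base corner local -0.1175470156472632 0.044933789655256094
base corner local 0.0704623062336841 -0.04426258523460244
core [0.6155 0.1843 0.05  ] 0.0283 0.1064 yaw 47.599999999999994
core [0.5055 0.3279 0.05  ] 0.0281 0.1084 yaw 48.099999999999994
core [0.478  0.1213 0.05  ] 0.1031 0.0292 yaw 126.7
```

```bash
cat >> h.py <<'E'
def rel(s,pos,yaw_deg,axis_tilt=None):
    "shift cm and rotvec deg in the current tool frame to reach pos with tool down and yaw"
    R0=Ro.from_euler("xyz",s["tool_rot"]);R1=Ro.from_euler("xyz",[180,0,yaw_deg],degrees=True)
    if axis_tilt is not None: R1=Ro.from_rotvec(axis_tilt,degrees=True)*R1
    return np.round(R0.inv().apply(np.array(pos)-s["position"])*100,2),np.round((R0.inv()*R1).as_rotvec(degrees=True),2)
E
python3 - <<'E'
from h import *;from workcell import bot
s=bot.observe()
for p in([.45,.35,.3],[.5,-.15,.3]): print(rel(s,p,98.4))
E
```

```text
(array([-35.71, -18.04,  -6.9 ]), array([-5.000e-02,  4.000e-02,  6.826e+01]))
(array([-52.11, -65.54,  -6.85]), array([-5.000e-02,  4.000e-02,  6.826e+01]))
```

Call:
{"fn": "servo_tool", "kwargs": {
  "plan": [
    [8.5,-4,-2,-1,0,0,7],
    [8.5,-8,-4,-2,0,0,14],
    [8.5,-13,-6.5,-3,0,0,21],
    [8.5,-18,-9,-4,0,0,28],
    [8.5,-23,-11.5,-5,0,0,35],
    [8.5,-28,-14,-6,0,0,42],
    [8.5,-32,-17,-7,0,0,49],
    [8.5,-36,-20,-7,0,0,56],
    [8.5,-38,-24,-7,0,0,63],
    [8.5,-40,-29,-7,0,0,68.3]
  ]
}}

```text
clock: 1.1
position: [0.4625, 0.2547, 0.3009]
tool_rot: [3.141, 0.0, 1.711]
force: [0.6, -0.1, -0.6]
grip_width: 0.0847
finger_force: 0.0
```

```bash
python3 - <<'E'
from h import *;from workcell import bot
s=bot.observe();print(s["clock"],s["position"],np.degrees(s["tool_rot"]),s["qpos"])
print(rel(s,[.5,-.15,.3],98.4))
E
```

```text
1.1 [0.46248873 0.25468751 0.30093314] [1.79988263e+02 2.41164973e-02 9.80454078e+01] [-0.90141116  0.30811894  0.36773158  1.78175855 -0.12377934  1.07435489
 -0.34996705]
(array([-40.6 ,  -1.95,   0.11]), array([ 0.01,  0.02, -0.35]))
```

Call:
{"fn": "servo_tool", "kwargs": {
  "plan": [
    [8.5,-4.5,0,0,0,0,0],
    [8.5,-9,0,0,0,0,0],
    [8.5,-14,0,0,0,0,0],
    [8.5,-19,0,0,0,0,0],
    [8.5,-24,0,0,0,0,0],
    [8.5,-29,0,0,0,0,0],
    [8.5,-34,-1,0,0,0,0],
    [8.5,-38,-2,0,0,0,0],
    [8.5,-40.6,-2,0,0,0,0]
  ]
}}

```text
clock: 2.0
position: [0.4993, -0.1514, 0.3013]
tool_rot: [-3.141, 0.0, 1.713]
force: [0.6, 0.5, -0.0]
grip_width: 0.0851
finger_force: 0.0
```

```bash
python3 - <<'E'
from h import *;from workcell import bot
s=bot.observe();print(s["clock"],s["position"])
f=bot.grab_frame("side")["frame"];cv2.imwrite("pics/side1.png",f)
g=bot.grab_frame("top")["frame"];cv2.imwrite("pics/top1.png",g)
cs=lambda im,x,y,w,h:cv2.resize(im[y:y+h,x:x+w],(400,300),interpolation=cv2.INTER_CUBIC)
a=np.vstack([np.hstack([cs(f,270,230,80,60),cs(f,375,185,80,60)]),np.hstack([cs(g,435,225,80,60),cs(f,270,230,80,60)])])
cv2.imwrite("pics/d.png",a)
P=np.vstack([proj("side",loc([[0,0,.056],[-.146,0,.056]],[.527,-.338,-1.425]))]);print(P)
for p in[(.6155,.1843),(.5055,.3279),(.478,.1213)]:print(proj("side",[*p,.025]))
E
```

```text
2.0 [ 0.49931667 -0.15143399  0.30126252]
[[390.17972579 206.76855748]
 [377.92061661 220.19173357]]
[[294.07636736 259.96725948]]
[[295.91042062 288.3182012 ]]
[[340.00239879 263.20071027]]
```

View pics/d.png

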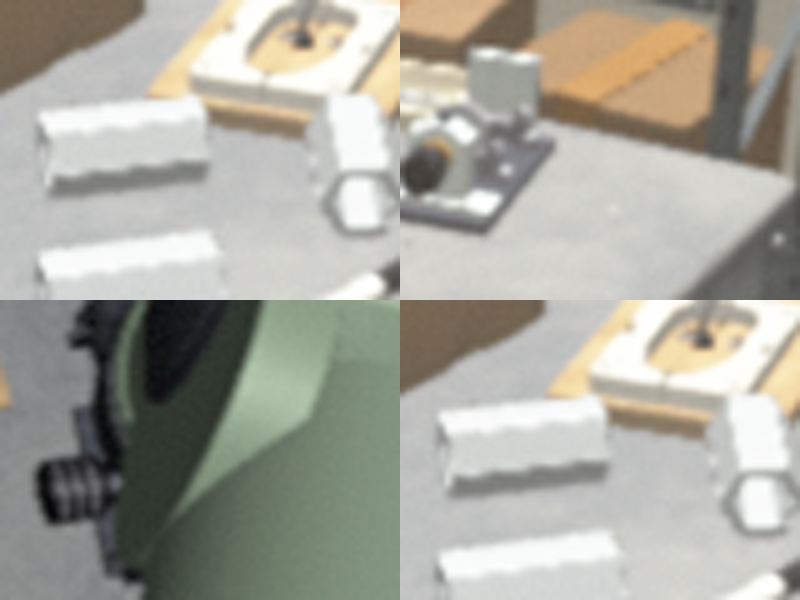

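```bash
python3 - <<'E'
from h import *;from workcell import bot
F=np.mean([bot.grab_frame("side")["frame"].astype(float) for _ in range(8)],0)
G=cv2.imread("pics/top0.png").astype(float)
cs=lambda im,x,y,w,h:cv2.resize(np.clip((im[y:y+h,x:x+w]-60)*1.3,0,255).astype(np.uint8),(400,300),interpolation=cv2.INTER_CUBIC)
a=np.vstack([np.hstack([cs(F,322,250,40,30),cs(F,268,247,40,30)]),np.hstack([cs(F,268,275,40,30),cs(F,374,195,40,30)])])
cv2.imwrite("pics/e.png",a)
ob=[("top",[-.037,0,.044],[486.7,257.7]),("top",[.037,0,.044],[514,253.3]),("top",[-.146,0,.056],[449.8,263.1]),
("top",[-.120,-.046,.012],[457.1,280]),("top",[-.120,.046,.012],[450,246.7]),("top",[.07,-.046,.012],[526.4,269.3]),
("side",[-.161,0,.056],[380,219.4]),("side",[.053,0,.08],[396,195.7]),("side",[-.12,-.046,.006],[392,231]),("side",[.07,-.046,.006],[406,213])]
f=lambda p:np.concatenate([proj(n,loc([P],p))[0]-u for n,P,u in ob])
r=least_squares(f,[.527,-.338,-1.425],loss="soft_l1");print(r.x,np.degrees(r.x[2]));print(f(r.x).reshape(-1,2).round(1))
E
```

```text
[ 0.52723548 -0.34115036 -1.41757054] -81.22080917242835
[[ 1.4 -0.3]
 [ 2.1 -0.4]
 [-2.1  0.5]
 [-0.4  1. ]
 [ 0.  -0.1]
 [ 1.1  0.3]
 [-2.8  2. ]
 [-1.1  0.7]
 [-0.2  0.7]
 [-0.1  0.9]]
```

View pics/e.png

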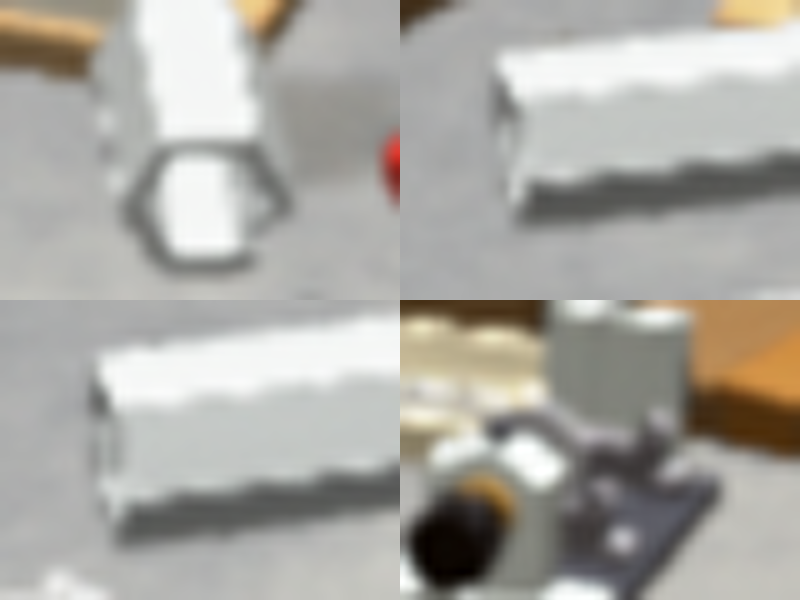

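Core 3's end has a rim gap at lower right in side image (348,272). So core 3 is the grooved one, with its groove on the robot-side lower flat. Next is the knob.

```bash
cat >> h.py <<'E'
FX=[.5272,-.3410,np.radians(-81.3)]
E
python3 - <<'E'
from h import *;from workcell import bot
s=bot.observe()
for z in(.12,.037):
    p=loc([-.143,0,z],FX);print(p,rel(s,p,98.7))
E
```

```text
[ 0.5055697  -0.19964537  0.12      ] (array([-5.26, -0.29, 18.11]), array([ 0.  , -0.01, -0.26]))
[ 0.5055697  -0.19964537  0.037     ] (array([-5.26, -0.29, 26.41]), array([ 0.  , -0.01, -0.26]))
```

Call:
{"fn": "servo_tool", "kwargs": {
  "plan": [
    [8.5,-1.5,0,4,0,0,-0.4],
    [8.5,-3,-0.1,8,0,0,-0.4],
    [8.5,-4.5,-0.3,12,0,0,-0.4],
    [8.5,-5.3,-0.3,16,0,0,-0.4],
    [8.5,-5.3,-0.3,19,0,0,-0.4],
    [8.5,-5.3,-0.3,22,0,0,-0.4],
    [8.5,-5.3,-0.3,24,0,0,-0.4],
    [8.5,-5.3,-0.3,25.5,0,0,-0.4],
    [8.5,-5.3,-0.3,26.4,0,0,-0.4],
    [8.5,-5.3,-0.3,26.4,0,0,-0.4]
  ]
}}

```text
clock: 3.5
position: [0.5052, -0.2006, 0.0366]
tool_rot: [-3.141, -0.0, 1.724]
force: [0.5, -0.0, -0.0]
grip_width: 0.0852
finger_force: 0.0
```

Call:
{"fn": "servo_tool", "kwargs": {
  "plan": [
    [6,0,0,0,0,0,0],
    [5,0,0,0,0,0,0],
    [4,0,0,0,0,0,0],
    [3.3,0,0,0,0,0,0],
    [3,0,0,0,0,0,0],
    [2.8,0,0,0,0,0,0],
    [2.8,0,0,0,0,0,0]
  ],
  "force": 40
}}

```text
clock: 4.2
position: [0.5092, -0.2005, 0.0387]
tool_rot: [3.135, 0.002, 1.725]
force: [15.3, 4.1, 6.7]
grip_width: 0.0333
finger_force: 39.0
```

Call:
{"fn": "servo_tool", "kwargs": {
  "plan": [
    [2.8,0,0.3,-0.1,0,0,0],
    [2.8,0,0.5,-0.2,0,0,0],
    [2.8,0,0.5,-0.2,0,0,0]
  ]
}}

```text
clock: 4.5
position: [0.5094, -0.2003, 0.0389]
tool_rot: [-3.14, -0.0, 1.723]
force: [-4.0, -3.2, -3.6]
grip_width: 0.0327
finger_force: 42.1
```

Call:
{"fn": "servo_tool", "kwargs": {
  "plan": [
    [2.8,0.5,-0.1,0.05,0,0,0],
    [2.8,1.0,-0.1,0.05,0,0,0],
    [2.8,1.5,-0.1,0.05,0,0,0],
    [2.8,2.0,-0.1,0.05,0,0,0],
    [2.8,2.5,-0.1,0.05,0,0,0],
    [2.8,3.0,-0.1,0.05,0,0,0],
    [2.8,3.3,-0.1,0.05,0,0,0],
    [2.8,3.3,-0.1,0.05,0,0,0]
  ],
  "force": 60
}}

```text
clock: 5.3
position: [0.505, -0.1725, 0.039]
tool_rot: [3.139, 0.008, 1.721]
force: [3.5, -32.8, -12.9]
grip_width: 0.0321
finger_force: 62.0
```

Call:
{"fn": "servo_tool", "kwargs": {
  "plan": [
    [2.8,-0.5,0,0,0,0,0],
    [2.8,-0.5,0,0,0,0,0],
    [4.5,-0.5,0,0,0,0,0],
    [6,-0.5,0,0,0,0,0],
    [7.5,-0.5,0,0,0,0,0],
    [8.5,-0.5,0,-1,0,0,0],
    [8.5,-0.5,0,-4,0,0,0],
    [8.5,-0.5,0,-8,0,0,0],
    [8.5,-0.5,0,-12,0,0,0],
    [8.5,-0.5,0,-16,0,0,0]
  ]
}}

```text
clock: 6.3
position: [0.5046, -0.1726, 0.2009]
tool_rot: [3.142, 0.0, 1.723]
force: [0.2, 1.2, 0.8]
grip_width: 0.0848
finger_force: 0.0
```

```bash
sed -i 's/^FX=.*/FX=[.5300,-.3410,np.radians(-81.2)]/' h.py; python3 - <<'E'
from h import *;from workcell import bot
s=bot.observe()
for z in(.2,.042): print(rel(s,[.436,.088,z],126.7))
E
```

```text
(array([26.8 , -2.82,  0.09]), array([  0.  ,   0.  , -27.96]))
(array([26.8 , -2.83, 15.89]), array([  0.  ,   0.  , -27.96]))
```

Call:
{"fn": "servo_tool", "kwargs": {
  "plan": [
    [4,4,-2,0,0,0,-4],
    [0,8,-2.8,0,0,0,-8],
    [0,12,-2.8,0,0,0,-14],
    [0,16,-2.8,0,0,0,-20],
    [0,20,-2.8,2,0,0,-26],
    [0,24,-2.8,5,0,0,-28],
    [0,26.8,-2.8,8,0,0,-28],
    [0,26.8,-2.8,12,0,0,-28],
    [0,26.8,-2.8,15,0,0,-28],
    [0,26.8,-2.8,15.9,0,0,-28]
  ]
}}

```text
clock: 7.3
position: [0.4354, 0.0878, 0.0379]
tool_rot: [-3.139, -0.001, 2.213]
force: [0.6, 0.2, 0.8]
grip_width: -0.0003
finger_force: 0.0
```

Call:
{"fn": "servo_tool", "kwargs": {
  "plan": [
    [0,0,0,0,0,0,0],
    [0,0,0,0,0,0,0]
  ]
}}

```text
clock: 7.5
position: [0.4372, 0.0879, 0.0409]
tool_rot: [3.14, 0.0, 2.212]
force: [-0.0, 0.5, 0.3]
grip_width: 0.0002
finger_force: 0.0
```

Call:
{"fn": "servo_tool", "kwargs": {
  "plan": [
    [0,0,1.0,0,0,0,0],
    [0,0,1.6,0,0,0,0],
    [0,0,2.0,0,0,0,0],
    [0,0,2.4,-0.2,0,0,0],
    [0,0,2.8,-0.45,0,0,0],
    [0,0,3.3,-0.65,0,0,0]
  ]
}}

```text
clock: 8.1
position: [0.4629, 0.1078, 0.0464]
tool_rot: [-3.141, -0.0, 2.212]
force: [-4.9, -4.1, 9.1]
grip_width: 0.0001
finger_force: 5.2
```

```bash
cat >> h.py <<'E'
def blobs(img,thr=190):
    m=(img.min(2)>thr).astype(np.uint8);n,l,st,ce=cv2.connectedComponentsWithStats(m);o=[]
    for k in range(1,n):
        if 150<st[k,4]<2500 and 220<ce[k][0]<360 and 190<ce[k][1]<305:
            ys,xs=np.where(l==k);b=cv2.boxPoints(cv2.minAreaRect(np.c_[xs,ys].astype(np.float32)))
            X=np.array([back("top",v,.05) for v in b]);e,g=X[1]-X[0],X[2]-X[1];L,W=(e,g) if np.linalg.norm(e)>np.linalg.norm(g) else (g,e)
            o.append((ce[k].round(1),X.mean(0)[:2].round(4),np.linalg.norm(L).round(3),np.linalg.norm(W).round(3),(np.degrees(np.arctan2(L[1],L[0]))%180).round(1)))
    return o
E
python3 - <<'E'
from h import *;from workcell import bot
s=bot.observe();print(s["position"],s["force"])
g=bot.grab_frame("top")["frame"];f=bot.grab_frame("side")["frame"]
print(*blobs(g),sep="\n")
cs=lambda im,x,y,w,h:cv2.resize(im[y:y+h,x:x+w],(400,300),interpolation=cv2.INTER_CUBIC)
cv2.imwrite("pics/f.png",np.hstack([cs(g,280,235,80,60),cs(f,305,235,60,45)]))
E
```

```text
[0.46289689 0.10775012 0.04640869] [-4.91570132 -4.10366974  9.09878006]
(array([298.1, 222. ]), array([0.615 , 0.1843]), np.float64(0.109), np.float64(0.03), np.float64(47.4))
(array([241.5, 264.5]), array([0.5055, 0.3283]), np.float64(0.109), np.float64(0.029), np.float64(47.9))
(array([266.2, 302.9]), array([0.4083, 0.2652]), np.float64(0.083), np.float64(0.012), np.float64(79.2))
```

View pics/f.png

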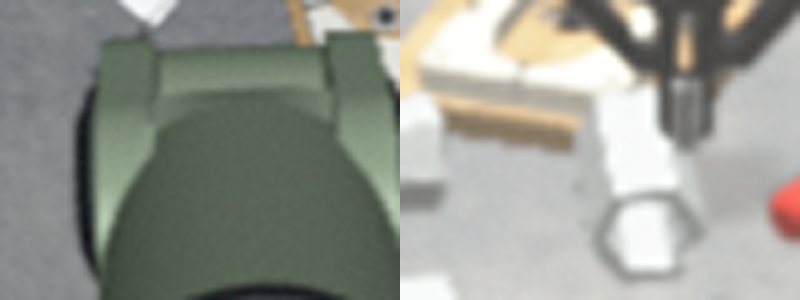

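The side view shows the core just starting to tip away from the robot. The vertical force is high, so I'll continue with more rise.

Call:
{"fn": "servo_tool", "kwargs": {
  "plan": [
    [0,0,0.3,-0.25,0,0,0],
    [0,0,0.7,-0.45,0,0,0],
    [0,0,1.1,-0.65,0,0,0],
    [0,0,1.5,-0.8,0,0,0]
  ]
}}

```text
clock: 8.6
position: [0.4755, 0.1171, 0.0543]
tool_rot: [3.141, 0.0, 2.212]
force: [-0.6, -0.6, -1.0]
grip_width: 0.0003
finger_force: 0.1
```

Call:
{"fn": "servo_tool", "kwargs": {
  "plan": [
    [0,0,0.4,-0.12,0,0,0],
    [0,0,0.8,-0.2,0,0,0],
    [0,0,1.2,-0.25,0,0,0],
    [0,0,1.5,-0.25,0,0,0]
  ]
}}

```text
clock: 9.0
position: [0.4873, 0.126, 0.0566]
tool_rot: [3.142, 0.0, 2.212]
force: [-0.0, 0.7, -0.0]
grip_width: 0.0002
finger_force: 0.0
```

Call:
{"fn": "servo_tool", "kwargs": {
  "plan": [
    [0,0,-1,-2,0,0,0],
    [0,0,-3,-5,0,0,0],
    [0,4,-5,-8,0,0,0],
    [3,8,-5,-10,0,0,0],
    [5,12,-5,-12,0,0,0],
    [7,16,-5,-14,0,0,0],
    [7,16,-5,-14,0,0,0]
  ]
}}

```text
clock: 9.7
position: [0.3492, 0.2286, 0.1985]
tool_rot: [3.138, -0.002, 2.219]
force: [1.7, 0.6, -0.6]
grip_width: 0.058
finger_force: 0.0
```

```bash
python3 - <<'E'
from h import *;from workcell import bot
s=bot.observe();print(s["position"],s["force"])
g=bot.grab_frame("top")["frame"];f=bot.grab_frame("side")["frame"]
print(*blobs(g),sep="\n")
cs=lambda im,x,y,w,h:cv2.resize(im[y:y+h,x:x+w],(400,300),interpolation=cv2.INTER_CUBIC)
cv2.imwrite("pics/g.png",np.hstack([cs(g,280,235,80,60),cs(f,305,235,60,45)]))
E
```

```text
[0.34916911 0.22862403 0.19853784] [ 1.69482632  0.58819115 -0.55629347]
(array([298.1, 222. ]), array([0.6151, 0.1842]), np.float64(0.109), np.float64(0.029), np.float64(47.4))
(array([241.6, 264.5]), array([0.5054, 0.3284]), np.float64(0.109), np.float64(0.029), np.float64(47.9))
(array([315.9, 266.3]), array([0.5007, 0.1388]), np.float64(0.104), np.float64(0.029), np.float64(126.8))
```

Core 3 rolled exactly one flat: it moved 28.7 mm to (.5007,.1388). Core 1 blocks a second roll from here, so I'll grip it, set it back about 30 mm and roll it again.

```bash
python3 - <<'E'
from h import *;from workcell import bot
s=bot.observe()
for z in(.12,.009): print(rel(s,[.5015,.1392,z],126.8))
E
```

```text
(array([-15.89,   6.89,   7.7 ]), array([ 0.06, -0.02,  0.1 ]))
(array([-15.89,   6.88,  18.8 ]), array([ 0.06, -0.02,  0.1 ]))
```

Call:
{"fn": "servo_tool", "kwargs": {
  "plan": [
    [7,-4,2,1,0,0,0],
    [7,-8,4,3,0,0,0],
    [7,-12,6,5,0,0,0],
    [7,-15.9,6.9,7,0,0,0],
    [7,-15.9,6.9,9,0,0,0],
    [7,-15.9,6.9,12,0,0,0],
    [7,-15.9,6.9,15,0,0,0],
    [7,-15.9,6.9,17.5,0,0,0],
    [7,-15.9,6.9,18.6,0,0,0],
    [7,-15.9,6.9,18.8,0,0,0]
  ]
}}

```text
clock: 10.8
position: [0.5012, 0.1363, 0.0074]
tool_rot: [-3.139, -0.0, 2.211]
force: [1.0, 0.1, 1.2]
grip_width: 0.0699
finger_force: 0.0
```

Call:
{"fn": "servo_tool", "kwargs": {
  "plan": [
    [6.5,0,0,0,0,0,0],
    [6,0,0,0,0,0,0],
    [5.5,0,0,0,0,0,0],
    [5.4,0,0,0,0,0,0],
    [5.4,0,0,0,0,0,0]
  ],
  "force": 30
}}

```text
clock: 11.3
position: [0.5022, 0.1379, 0.0099]
tool_rot: [3.14, 0.001, 2.212]
force: [-1.0, -2.0, 9.2]
grip_width: 0.0564
finger_force: 30.0
```

Call:
{"fn": "servo_tool", "kwargs": {
  "plan": [
    [5.4,0,0,-0.8,0,0,0],
    [5.4,0,-0.3,-1.6,0,0,0],
    [5.4,0.3,-1.2,-1.6,0,0,0],
    [5.4,0.5,-2.2,-1.6,0,0,0],
    [5.4,0.5,-3.2,-1.6,0,0,0],
    [5.4,0.5,-3.2,-1.2,0,0,0],
    [5.4,0.5,-3.2,-0.5,0,0,0],
    [5.4,0.5,-3.2,-0.1,0,0,0],
    [5.4,0.5,-3.2,0.05,0,0,0]
  ]
}}

```text
clock: 12.2
position: [0.4732, 0.1228, 0.0083]
tool_rot: [3.142, -0.0, 2.212]
force: [-11.0, -2.1, 51.8]
grip_width: 0.0559
finger_force: 38.3
```

Call:
{"fn": "servo_tool", "kwargs": {
  "plan": [
    [5.6,0,0,0,0,0,0],
    [5.9,0,0,0,0,0,0],
    [6.3,0,0,0,0,0,0],
    [6.3,0,0,0,0,0,0],
    [6.3,0,0,-2,0,0,0],
    [6.3,0,0,-5,0,0,0],
    [5,0,-2.5,-7,0,0,0],
    [0,4,-5.5,-9,0,0,0],
    [0,8,-5.5,-12,0,0,0],
    [0,12,-5.5,-14,0,0,0]
  ]
}}

```text
clock: 13.2
position: [0.3605, 0.1809, 0.1455]
tool_rot: [3.141, -0.0, 2.21]
force: [1.5, 0.9, 0.2]
grip_width: 0.0068
finger_force: 0.0
```

```bash
python3 - <<'E'
from h import *;from workcell import bot
s=bot.observe();print(s["position"],s["tool_rot"])
g=bot.grab_frame("top")["frame"];f=bot.grab_frame("side")["frame"]
print(*blobs(g),sep="\n")
cv2.imwrite("pics/top2.png",g);cv2.imwrite("pics/side2.png",f)
E
```

```text
[0.36051138 0.18088986 0.14550582] [ 3.14147088e+00 -1.25010867e-04  2.21046968e+00]
(array([298.1, 222. ]), array([0.6151, 0.1842]), np.float64(0.109), np.float64(0.029), np.float64(47.4))
(array([241.5, 264.4]), array([0.5054, 0.3284]), np.float64(0.109), np.float64(0.029), np.float64(47.9))
(array([322.5, 277.1]), array([0.4727, 0.1224]), np.float64(0.101), np.float64(0.029), np.float64(126.7))
```

```bash
python3 - <<'E'
from h import *;from workcell import bot
s=bot.observe()
for z in(.145,.041): print(rel(s,[.4306,.0907,z],126.7))
E
```

```text
(array([-11.87,  -0.08,   0.11]), array([ 0.17, -0.09,  0.53]))
(array([-11.89,  -0.11,  10.51]), array([ 0.17, -0.09,  0.53]))
```

Call:
{"fn": "servo_tool", "kwargs": {
  "plan": [
    [0,-4,0,0,0,0,0],
    [0,-8,0,0,0,0,0],
    [0,-11.9,0,1,0,0,0],
    [0,-11.9,0,4,0,0,0],
    [0,-11.9,0,7,0,0,0],
    [0,-11.9,0,9.5,0,0,0],
    [0,-11.9,0,10.5,0,0,0],
    [0,-11.9,0,10.5,0,0,0],
    [0,-11.9,0,10.5,0,0,0]
  ]
}}

```text
clock: 14.2
position: [0.4331, 0.0853, 0.0402]
tool_rot: [3.141, 0.0, 2.212]
force: [-0.2, 0.1, 0.0]
grip_width: 0.0003
finger_force: 0.0
```

Call:
{"fn": "servo_tool", "kwargs": {
  "plan": [
    [0,0,1.0,0,0,0,0],
    [0,0,1.8,0,0,0,0],
    [0,0,2.4,-0.05,0,0,0],
    [0,0,2.8,-0.25,0,0,0],
    [0,0,3.2,-0.55,0,0,0],
    [0,0,3.6,-0.8,0,0,0],
    [0,0,4.0,-1.05,0,0,0],
    [0,0,4.4,-1.25,0,0,0],
    [0,0,4.8,-1.4,0,0,0],
    [0,0,5.1,-1.45,0,0,0]
  ]
}}

```text
clock: 15.2
position: [0.474, 0.1162, 0.0542]
tool_rot: [3.141, 0.0, 2.213]
force: [-1.3, -1.2, 3.3]
grip_width: -0.0001
finger_force: 1.4
```

Call:
{"fn": "servo_tool", "kwargs": {
  "plan": [
    [0,0,0.4,-0.12,0,0,0],
    [0,0,0.8,-0.2,0,0,0],
    [0,0,1.2,-0.25,0,0,0],
    [0,0,1.3,-0.25,0,0,0]
  ]
}}

```text
clock: 15.6
position: [0.4844, 0.1241, 0.0565]
tool_rot: [3.141, 0.0, 2.213]
force: [-0.6, 0.4, -0.0]
grip_width: 0.0002
finger_force: 0.0
```

Call:
{"fn": "servo_tool", "kwargs": {
  "plan": [
    [0,0,-1,-2,0,0,0],
    [0,0,-3,-5,0,0,0],
    [0,4,-5,-8,0,0,0],
    [3,8,-5,-10,0,0,0],
    [5,12,-5,-12,0,0,0],
    [7,16,-5,-14,0,0,0],
    [7,16,-5,-14,0,0,0]
  ]
}}

```text
clock: 16.3
position: [0.346, 0.2267, 0.1983]
tool_rot: [3.139, -0.002, 2.22]
force: [0.2, -0.1, -1.0]
grip_width: 0.0584
finger_force: 0.0
```

```bash
python3 - <<'E'
from h import *;from workcell import bot
s=bot.observe();print(s["position"],s["force"])
g=bot.grab_frame("top")["frame"];f=bot.grab_frame("side")["frame"]
print(*blobs(g),sep="\n");print(*blobs(g,150),sep="\n")
cs=lambda im,x,y,w,h:cv2.resize(im[y:y+h,x:x+w],(400,300),interpolation=cv2.INTER_CUBIC)
cv2.imwrite("pics/h.png",np.hstack([cs(g,275,225,80,60),cs(f,305,235,60,45)]))
E
```

```text
[0.34595325 0.22666981 0.1983194 ] [ 0.15198444 -0.13186136 -1.02248491]
(array([298.1, 222. ]), array([0.615 , 0.1843]), np.float64(0.109), np.float64(0.03), np.float64(47.4))
(array([241.6, 264.5]), array([0.5056, 0.3283]), np.float64(0.109), np.float64(0.029), np.float64(47.5))
(array([315. , 268.5]), array([0.4949, 0.1409]), np.float64(0.104), np.float64(0.029), np.float64(126.4))
(array([298.1, 221.9]), array([0.6156, 0.1842]), np.float64(0.11), np.float64(0.032), np.float64(47.4))
(array([241.5, 264.3]), array([0.5058, 0.3284]), np.float64(0.112), np.float64(0.032), np.float64(47.9))
(array([315.2, 268.4]), array([0.4947, 0.141 ]), np.float64(0.108), np.float64(0.032), np.float64(126.4))
```

View pics/h.png

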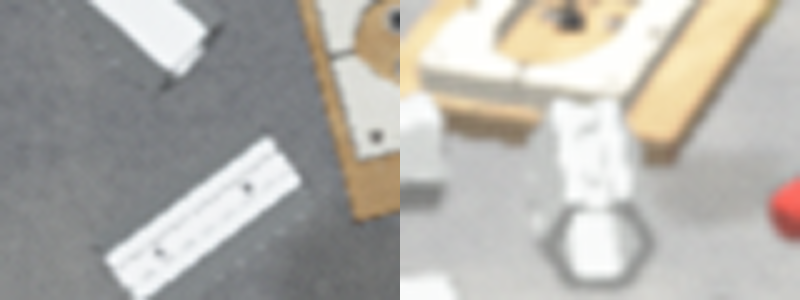

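Top view: the grooved face is now up, with the core centred at (315,268). Gripping it.

```bash
python3 - <<'E'
from h import *;from workcell import bot
s=bot.observe()
for z in(.12,.010): print(rel(s,[.4953,.1411,z],126.4))
E
```

```text
(array([-15.39,   6.87,   7.68]), array([ 0.06, -0.02,  0.52]))
(array([-15.4 ,   6.86,  18.68]), array([ 0.06, -0.02,  0.52]))
```

Call:
{"fn": "servo_tool", "kwargs": {
  "plan": [
    [7,-4,2,1,0,0,0.4],
    [7,-8,4,3,0,0,0.4],
    [7,-12,6,5,0,0,0.4],
    [7,-15.4,6.9,7,0,0,0.4],
    [7,-15.4,6.9,9,0,0,0.4],
    [7,-15.4,6.9,12,0,0,0.4],
    [7,-15.4,6.9,15,0,0,0.4],
    [7,-15.4,6.9,17.5,0,0,0.4],
    [7,-15.4,6.9,18.5,0,0,0.4],
    [7,-15.4,6.9,18.6,0,0,0.4]
  ]
}}

```text
clock: 17.4
position: [0.4952, 0.1382, 0.0094]
tool_rot: [-3.139, -0.0, 2.204]
force: [0.2, 0.2, 0.8]
grip_width: 0.0702
finger_force: 0.0
```

Call:
{"fn": "servo_tool", "kwargs": {
  "plan": [
    [6.5,0,0,0,0,0,0],
    [6,0,0,0,0,0,0],
    [5.6,0,0,0,0,0,0],
    [5.5,0,0,0,0,0,0],
    [5.4,0,0,0,0,0,0]
  ],
  "force": 35
}}

```text
clock: 17.9
position: [0.4963, 0.14, 0.012]
tool_rot: [3.14, 0.001, 2.205]
force: [-2.8, -1.9, 13.3]
grip_width: 0.0562
finger_force: 34.3
```

Call:
{"fn": "servo_tool", "kwargs": {
  "plan": [
    [5.4,0,0,-1,0,0,0],
    [5.4,0,0,-3,0,0,0],
    [5.4,0,0,-6,0,0,0],
    [5.4,0,0,-9,0,0,0],
    [5.4,0,0,-11.5,0,0,0],
    [5.4,0,0,-12,0,0,0],
    [5.4,0,0,-12,0,0,0]
  ]
}}

```text
clock: 18.6
position: [0.4958, 0.1404, 0.1314]
tool_rot: [3.14, 0.0, 2.206]
force: [-0.4, 0.4, -3.6]
grip_width: 0.0559
finger_force: 38.8
```

```bash
python3 - <<'E'
from h import *;from workcell import bot
s=bot.observe();print(s["position"],s["force"],s["grip_width"])
print(rel(s,[.495,0,.13],98.8))
for z in(.13,.06,.041): print(loc([-.005,0,z],FX),rel(s,loc([-.005,0,z],FX),98.8))
f=bot.grab_frame("side")["frame"];cv2.imwrite("pics/side3.png",f)
E
```

```text
[0.49582813 0.14039476 0.1314299 ] [-0.40592647  0.41064891 -3.60496098] 0.0558758512894744
(array([-11.25,  -8.4 ,   0.13]), array([ 1.100e-01, -2.000e-02,  2.759e+01]))
[ 0.52923507 -0.33605886  0.13      ] (array([-40.33, -25.58,   0.1 ]), array([ 1.100e-01, -2.000e-02,  2.759e+01]))
[ 0.52923507 -0.33605886  0.06      ] (array([-40.33, -25.59,   7.1 ]), array([ 1.100e-01, -2.000e-02,  2.759e+01]))
[ 0.52923507 -0.33605886  0.041     ] (array([-40.33, -25.6 ,   9.  ]), array([ 1.100e-01, -2.000e-02,  2.759e+01]))
```

Call:
{"fn": "servo_tool", "kwargs": {
  "plan": [
    [5.4,-3,-2.5,0,0,0,3],
    [5.4,-6.5,-5,0,0,0,6],
    [5.4,-10,-7.5,0,0,0,9],
    [5.4,-14,-10,0,0,0,12],
    [5.4,-18,-12.5,0,0,0,15],
    [5.4,-22,-15,0,0,0,18],
    [5.4,-26,-17.5,0,0,0,21],
    [5.4,-30,-20,0,0,0,24],
    [5.4,-34,-22.5,0,0,0,27],
    [5.4,-37,-24,0,0,0,27.6]
  ]
}}

```text
clock: 19.65
position: [0.5203, -0.3035, 0.1291]
tool_rot: [-3.139, -0.0, 1.719]
force: [0.4, 0.9, -3.3]
grip_width: 0.0558
finger_force: 38.8
```

```bash
python3 - <<'E'
from h import *;from workcell import bot
s=bot.observe();print(s["position"],s["force"],s["grip_width"])
for z in(.13,.062,.043): print(rel(s,loc([-.005,0,z],FX),98.8))
E
```

```text
[ 0.52030529 -0.30350845  0.12909853] [ 0.36381389  0.87490087 -3.29203408] 0.05580545664404174
(array([-3.35,  0.4 , -0.09]), array([-0.12, -0.  , -0.29]))
(array([-3.35,  0.42,  6.71]), array([-0.12, -0.  , -0.29]))
(array([-3.35,  0.42,  8.61]), array([-0.12, -0.  , -0.29]))
```

Call:
{"fn": "servo_tool", "kwargs": {
  "plan": [
    [5.4,-1.5,0.2,0,0,0,-0.3],
    [5.4,-3,0.4,0,0,0,-0.3],
    [5.4,-3.4,0.4,1,0,0,-0.3],
    [5.4,-3.4,0.4,3,0,0,-0.3],
    [5.4,-3.4,0.4,5,0,0,-0.3],
    [5.4,-3.4,0.4,6.5,0,0,-0.3],
    [5.4,-3.4,0.4,7.3,0,0,-0.3],
    [5.4,-3.4,0.4,7.3,0,0,-0.3],
    [5.4,-3.4,0.4,7.3,0,0,-0.3]
  ]
}}

```text
clock: 20.55
position: [0.531, -0.3334, 0.0579]
tool_rot: [3.141, 0.0, 1.729]
force: [0.7, -0.3, -2.2]
grip_width: 0.056
finger_force: 38.8
```

```bash
python3 - <<'E'
from h import *;from workcell import bot
s=bot.observe();print(s["position"],np.degrees(s["tool_rot"]),s["force"],s["moment"])
print(rel(s,loc([-.005,0,.043],FX),98.8))
g=bot.grab_frame("top")["frame"];f=bot.grab_frame("side")["frame"]
cv2.imwrite("pics/top4.png",g);cv2.imwrite("pics/side4.png",f)
cs=lambda im,x,y,w,h:cv2.resize(im[y:y+h,x:x+w],(400,300),interpolation=cv2.INTER_CUBIC)
cv2.imwrite("pics/i.png",np.hstack([cs(g,450,225,80,60),cs(f,370,185,60,45)]))
E
```

```text
[ 0.5310272  -0.3333879   0.05787358] [1.79986666e+02 1.58613761e-02 9.90648621e+01] [ 0.65438537 -0.27560465 -2.19644648] [-0.00875089 -0.00108705  0.00486031]
(array([-0.24, -0.22,  1.49]), array([0.01, 0.02, 0.26]))
```

Call:
{"fn": "servo_tool", "kwargs": {
  "plan": [
    [5.4,-0.2,-0.1,0.4,0,0,0.2],
    [5.4,-0.2,-0.1,0.8,0,0,0.2],
    [5.4,-0.2,-0.1,0.8,0,0,0.2]
  ]
}}

```text
clock: 20.95
position: [0.53, -0.3353, 0.0491]
tool_rot: [-3.141, -0.0, 1.725]
force: [-0.8, -0.0, -3.1]
grip_width: 0.0556
finger_force: 38.8
```

Call:
{"fn": "servo_tool", "kwargs": {
  "plan": [
    [5.4,0,0,0.2,0,0,0],
    [5.4,0,0,0.4,0,0,0],
    [5.4,0,0,0.5,0,0,0],
    [5.4,0,0,0.5,0,0,0]
  ]
}}

```text
clock: 21.35
position: [0.5302, -0.3354, 0.0444]
tool_rot: [-3.141, -0.0, 1.726]
force: [1.3, 0.4, -3.5]
grip_width: 0.0557
finger_force: 38.8
```

Call:
{"fn": "servo_tool", "kwargs": {
  "plan": [
    [5.4,0,0,0.1,0,0,0],
    [5.4,0,0,0.2,0,0,0],
    [5.4,0,0,0.2,0,0,0]
  ]
}}

```text
clock: 21.65
position: [0.5303, -0.3355, 0.0431]
tool_rot: [3.141, 0.0, 1.726]
force: [-1.7, 1.7, 6.5]
grip_width: 0.0559
finger_force: 39.6
```

Call:
{"fn": "servo_tool", "kwargs": {
  "plan": [
    [5.6,0,0,0,0,0,0],
    [5.8,0,0,0,0,0,0],
    [6.1,0,0,0,0,0,0],
    [6.5,0,0,0,0,0,0],
    [7,0,0,0,0,0,0],
    [7,0,0,0,0,0,0],
    [7,0,0,-3,0,0,0],
    [7,0,0,-7,0,0,0],
    [7,3,0,-11,0,0,0],
    [7,7,0,-15,0,0,0]
  ]
}}

```text
clock: 22.65
position: [0.5197, -0.2713, 0.1895]
tool_rot: [3.141, 0.001, 1.723]
force: [1.3, 1.3, 0.1]
grip_width: 0.0704
finger_force: 0.0
```

Call:
{"fn": "servo_tool", "kwargs": {
  "plan": [
    [7,4,0,0,0,0,0],
    [7,8,0,0,0,0,0],
    [7,12,0,0,0,0,0],
    [7,15,0,-4,0,0,0],
    [7,15,0,-8,0,0,0],
    [7,15,0,-8,0,0,0]
  ]
}}

```text
clock: 23.25
position: [0.4988, -0.1224, 0.2721]
tool_rot: [3.135, 0.001, 1.727]
force: [0.4, -0.1, -0.7]
grip_width: 0.07
finger_force: 0.0
```

```bash
python3 - <<'E'
from h import *;from workcell import bot
s=bot.observe();print(s["position"],s["force"])
g=bot.grab_frame("top")["frame"];f=bot.grab_frame("side")["frame"]
cs=lambda im,x,y,w,h:cv2.resize(im[y:y+h,x:x+w],(400,300),interpolation=cv2.INTER_CUBIC)
cv2.imwrite("pics/j.png",np.hstack([cs(g,435,225,100,75),cs(f,365,180,60,45)]))
print(rel(s,loc([-.172,0,.04],FX),98.8))
E
```

```text
[ 0.49877071 -0.12235341  0.27214481] [ 0.3595119  -0.10825051 -0.66088681]
(array([-4.86, -0.42, 23.22]), array([0.37, 0.05, 0.15]))
```

View pics/j.png

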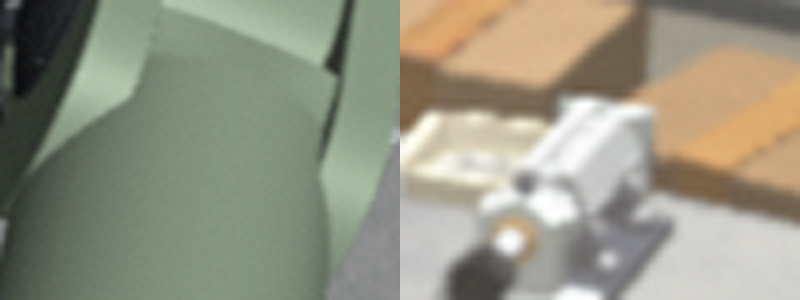

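Side view: the core sits level in the saddles with the groove up, and the knob is out. Next I'll grip the knob where I released it and push it home.

```bash
python3 - <<'E'
from h import *;from workcell import bot
s=bot.observe();print(rel(s,[.5048,-.1724,.0385],98.8))
E
```

```text
(array([-5.06, -0.08, 23.01]), array([ 0.11, -0.  ,  0.1 ]))
```

Call:
{"fn": "servo_tool", "kwargs": {
  "plan": [
    [7.5,-2.5,0,4,0,0,0],
    [7.5,-5.1,-0.1,8,0,0,0],
    [7.5,-5.1,-0.1,12,0,0,0],
    [7.5,-5.1,-0.1,16,0,0,0],
    [7.5,-5.1,-0.1,19,0,0,0],
    [7.5,-5.1,-0.1,21.5,0,0,0],
    [7.5,-5.1,-0.1,22.7,0,0,0],
    [7.5,-5.1,-0.1,23.3,0,0,0],
    [7.5,-5.1,-0.1,23.3,0,0,0]
  ]
}}

```text
clock: 24.25
position: [0.5037, -0.1735, 0.0347]
tool_rot: [-3.141, -0.0, 1.725]
force: [-0.6, 0.5, -0.4]
grip_width: 0.0749
finger_force: 0.0
```

Call:
{"fn": "servo_tool", "kwargs": {
  "plan": [
    [6,0,0,0,0,0,0],
    [5,0,0,0,0,0,0],
    [4,0,0,0,0,0,0],
    [3.3,0,0,0,0,0,0],
    [3,0,0,0,0,0,0],
    [2.8,0,0,0,0,0,0]
  ],
  "force": 50
}}

```text
clock: 24.85
position: [0.505, -0.1731, 0.0358]
tool_rot: [3.139, 0.0, 1.726]
force: [1.6, 1.3, 10.0]
grip_width: 0.0331
finger_force: 48.6
```

Call:
{"fn": "servo_tool", "kwargs": {
  "plan": [
    [2.8,-0.5,0,-0.15,0,0,0],
    [2.8,-1.0,0,-0.15,0,0,0],
    [2.8,-1.5,0,-0.15,0,0,0],
    [2.8,-2.0,0,-0.15,0,0,0],
    [2.8,-2.5,0,-0.15,0,0,0],
    [2.8,-3.0,0,-0.15,0,0,0],
    [2.8,-3.3,0,-0.15,0,0,0],
    [2.8,-3.3,0,-0.15,0,0,0]
  ],
  "force": 60
}}

```text
clock: 25.65
position: [0.5093, -0.2009, 0.036]
tool_rot: [-3.141, -0.007, 1.729]
force: [2.5, 26.6, -0.7]
grip_width: 0.0324
finger_force: 66.1
```

Call:
{"fn": "servo_tool", "kwargs": {
  "plan": [
    [2.8,0.4,0,0,0,0,0],
    [2.8,0.4,0,0,0,0,0],
    [4.5,0.4,0,0,0,0,0],
    [6,0.4,0,0,0,0,0],
    [7.5,0.4,0,0,0,0,0],
    [8.5,0.4,0,-1,0,0,0],
    [8.5,0.4,0,-4,0,0,0],
    [8.5,0.4,0,-8,0,0,0],
    [8.5,0.4,0,-12,0,0,0],
    [8.5,4,0,-16,0,0,0]
  ]
}}

```text
clock: 26.65
position: [0.5029, -0.172, 0.1964]
tool_rot: [3.14, 0.002, 1.72]
force: [0.9, 2.1, 1.5]
grip_width: 0.0848
finger_force: 0.0
```

Call:
{"fn": "servo_tool", "kwargs": {
  "plan": [
    [8.5,4,0,-2,0,0,0],
    [8.5,8,0,-4,0,0,0],
    [8.5,13,0,-4,0,0,0],
    [8.5,18,0,-4,0,0,0],
    [8.5,23,0,-4,0,0,0],
    [8.5,28,0,-4,0,0,0],
    [8.5,33,0,-4,0,0,0],
    [8.5,38,0,-4,0,0,0],
    [8.5,42,0,-4,0,0,0],
    [8.5,42,0,-4,0,0,0]
  ]
}}

```text
clock: 27.65
position: [0.437, 0.2512, 0.2338]
tool_rot: [3.142, -0.001, 1.732]
force: [0.9, -1.0, 0.2]
grip_width: 0.0854
finger_force: 0.0
```

```bash
python3 - <<'E'
from h import *;from workcell import bot
s=bot.observe();print(s["position"],s["force"],s["clock"])
g=bot.grab_frame("top")["frame"];print(*blobs(g),sep="\n")
d=(g[225:300,435:545].max(2)<75).astype(np.uint8);n,l,st,ce=cv2.connectedComponentsWithStats(d)
g0=cv2.imread("pics/top0.png");d0=(g0[225:300,435:545].max(2)<50).astype(np.uint8);d1=(g[225:300,435:545].max(2)<50).astype(np.uint8)
for d in(d0,d1):
    ys,xs=np.where(d[25:50,:25]);print("knob px",xs.min()+435,xs.max()+435,xs.mean()+435,ys.mean()+250,len(xs))
m=(g[225:285,470:540].min(2)>170).astype(np.uint8);n,l,st,ce=cv2.connectedComponentsWithStats(m);k=1+st[1:,4].argmax();ys,xs=np.where(l==k)
r=cv2.minAreaRect(np.c_[xs+470,ys+225].astype(np.float32));b=cv2.boxPoints(r);X=np.array([back("top",v,.081) for v in b]);print(st[k],X.round(4),X.mean(0))
print("core top corners expected",proj("top",loc([[a,c,.081] for a in(-.052,.052) for c in(-.0144,.0144)],FX)).round(1),b.round(1))
E
```

```text
[0.43699167 0.25123968 0.23384375] [ 0.92269907 -1.01910556  0.1869593 ] 27.65
(array([298.1, 222. ]), array([0.615 , 0.1843]), np.float64(0.109), np.float64(0.03), np.float64(47.4))
knob px 443 456 448.4736842105263 262.56140350877195 57
knob px 443 456 448.55172413793105 262.3965517241379 58
[ 16   0  54  37 852] [[ 0.5999 -0.2915  0.081 ]
 [ 0.5993 -0.4257  0.081 ]
 [ 0.5079 -0.4197  0.081 ]
 [ 0.5086 -0.287   0.081 ]] [ 0.5539304  -0.35597916  0.081     ]
core top corners expected [[487.9 261.3]
 [485.6 250. ]
 [528.6 254.8]
 [526.1 243.5]] [[486. 225.]
 [539. 225.]
 [539. 261.]
 [486. 261.]]
```

```bash
python3 -c "
from workcell import bot
print(bot.job_done())"
```

```text
the job is handed in; nothing more can be done
None
```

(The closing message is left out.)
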